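# Lock the end rail onto the pump-room shelf with its cam

### The arm

A 6-joint arm with a two-finger parallel gripper is mounted at the origin on the work surface. World frame = base frame: x ahead of the robot, y to its left, z up, the work surface at z = 0. Lengths are in m, angles in rad, forces in N, time in s.
With the tool pointing down it reaches from about 0.25 to 0.775 m from the base axis. Payload 4 kg.
Tool frame: the origin (TCP) lies at the very end of the fingers, on their centre line; the grasp point (between the pads) lies hold_point_z behind it (hold_point_z is the distance from the TCP to the grasp point, in m); z points along the fingers, y is the direction in which the jaws open and shut (so a half turn about z gives the same grasp; the last joint's range is limited). The gripper opens to 94 mm and grips with 3 to 60 N. Pads are 16 mm wide; open, the fingers measure 119 mm over their backs; the gripper's body (75 mm by 177 mm) begins 78 mm behind the grasp point.
Start: joints at [1.134, 0.087, 1.371, -0, 1.684, -0.103], TCP at [0.18, 0.52, 0.206] pointing down, gripper open.
Joint ranges: [-3.1, 3.1], [-0.76, 2.03], [0.27, 2.55], [-1.08, 4.22], [0.17, 2.65], [-2.57, 2.57]. Speed limits (rad/s): [2.79, 2.79, 3.14, 3.14, 3.14, 3.14].

### API

Orientations are given as [roll, pitch, yaw] about the fixed x, y, z axes, in that order (R = Rz(yaw) Ry(pitch) Rx(roll)).
In Python, from bench import * gives the robot as it stands.
- The arm moves only by the tool step_arm, never from a script. Its argument "increments" is text: rows parted by semicolons, each of 6 numbers parted by spaces: the shift along the tool's x, y, z in cm, then the turn, a rotation vector about the tool's x, y, z in rad. A call has 1 to 5 rows; each row shifts and turns the commanded pose from where the row before left it, along the tool's axes as they then stand; what a row does not reach is not made up. A row lasts 1/10 s, in which the tool goes at most 50 mm and 8.59 degrees, less where a joint would pass 70% of its speed; a pose out of reach is approached as far as the arm can. A call is refused whole if a number of a shift passes 5 or a number of a turn 0.15, either way. A call with a gripper value outside its range is refused whole. "claw" is the gripper's target within -1 to 1 (shut at 1, half-way at 0, fully open at -1), set as the call begins (left out, the last holds). The fingers move at their own pace and stop on an object; the grip force is fixed at half the most. Time passes only in rows, so rows that do not move let the fingers close. It gives the time, the measured TCP pose, the force and the opening at its end, in the units of the state.
- get_obs(): the state, without advancing time (a new reading comes with each control period).
- snapshot(name): name is "scene" or "top"; returns the picture (480x640x3 uint8, red, green, blue); there is no depth.
- calibration(name): a dict with "camera_matrix" (3x3 intrinsics, pixels), "eye" and "orientation" of the camera in the world. Camera axes: x right, y up, looking along -z (the intrinsics and any distortion apply to the point x, -y, -z); pixel columns grow to the right and rows downward; lengths in m; the calibration is good to about 2 mm. A picture is of the moment at which its call begins. calibration takes no time and is no camera call.
- close_job(): hands the job in, once; it reports no verdict.
The state is a dict: "time": time; "joint_positions": joint angles; "qvel": joint speeds; "joint_torque": joint torques, N m; "tool_pos": TCP position; "ee_rot": TCP orientation; "wrist_force": force on the tool from outside, world axes, zero at the start; "wrist_torque": the same for the moment, N m; "width": finger opening in m.
Only numpy, scipy, OpenCV 4.12 (cv2) and the standard library are available. Lean on these libraries where they do the work, as an engineer would, in place of code of your own. Each camera call takes 0.05 s, during which the arm holds its last target. There are 200 camera calls.

### The job

Slide the loose blue end rail up to the white shelf board until its headed stud and both dowels are home in the board's front edge and it meets the rubber seal, then turn the cam clockwise by its black wing until it has drawn the rail up tight against the edge with the seal squeezed flush. Feel for it: stop and let go once it is tight, do not overtighten the cam, and leave the cartridge, the bottle and the brass fitting where they are.

Things in the scene. Friction and masses are not known exactly. Their poses are not given: they have to be found in the camera images.
- shelf_bore (a point): Centre of the stud bore's mouth in the front edge of the fixed white board, 35 mm above the bench. x runs square into the board, z up. Board 200 deep (x), 280 wide (y), 30 thick, top at 50 mm, on battens. Bore 17 wide; dowel holes 12 wide, 30 deep at y = +90 and -90. Sprung rubber seal strips stand 2 mm proud of the edge (2 N/mm). Cam axis at x = 60 mm, y = 0.
- rail_center (a point): Centre of the loose blue rail standing on the bench, 46 mm up. Rail 22 thick (x), 260 long (y), 92 high, 0.4 to 0.65 kg. From its +x face, 35 mm up: two dowels (10 dia, 22 long, round ends) at y = +90 and -90, and at y = 0 a steel stud, 7 dia neck, round head 14 dia, about 56 to 61 mm long: how far it is screwed in differs. Flush with the board when its centre lies 11 mm before the edge.
- rail: The same rail: origin at the middle of its underside, x out along the stud and dowels, z up. Grip its top edge across the 22 mm; the board's top is 42 mm lower. It slides on the bench with 3 to 6 N.
- cam_wing (a point): Middle of the cam's upright black wing, on the vertical turning axis, 76 mm above the bench. Wing 34 long (its x), 10 thick (its y), from 56 to 92 mm high, red stripe on its -x end, on a steel disc 49 dia let into the board. Open, the striped end points to the rail and the disc's mouth faces the bore.
- cam (a joint): Turn of the cam, rad, growing clockwise seen from above; 0 is open, starts near it, stop at 2.7. From about 0.7 its spiral slot draws the stud in 5.5 mm per rad. It stays where it is left. It turns free at about 0.15 N m and is tight somewhere from 1.6 to 2.6, depending on the stud: the moment felt on halting after a small turn is then 0.22 to 0.32 N m above that of free turning (15 to 40 N on the stud). A rise over 0.35 may overload it.
- cartridge: White filter cartridge standing on the bench, 62 dia, 128 high, origin under it; leave it alone.
- bottle: Blue dosing bottle with a white cap standing on the bench, 64 dia, 150 high, origin under it; leave it alone.
- fitting: Brass pipe fitting standing on the back of the board, 34 dia, 38 high, origin under it; leave it alone.

How it is judged:
On the way:
1. the rail is home on the board, within 3.5 mm of flush, with the cam still open (x of rail_center in the frame of shelf_bore above -0.0145 m and value of joint cam below 0.35 rad), for 0.2 s.
At the end, for the whole second after the job is handed in: The cam is turned past 1.1 rad and holds the rail: at least 12 N between cam and stud, rail within 1.2 mm of flush with the board's edge, at rest (value of joint cam above 1.1 rad and x of rail_center in the frame of shelf_bore above -0.0122 m and contact force between rail and cam above 12 N and linear speed of rail below 0.01 m/s); the robot touches nothing.
It fails at once if the cam was overtightened or struck (contact force between rail and cam above 60 N).
It fails at once if a bystander was moved more than 20 mm (distance of any of cartridge, bottle, fitting from where it was at the start of the episode above 0.02 m).
It also fails if it takes over 72 s, if anything falls off the work surface, if the arm or the gripper's body presses on something with over 40 N, if the wrist force passes 120 N, or if a joint passes its speed limit or range.

## Working session

There is one attempt and no reset: what is moved stays moved. The work goes in short steps, Python scripts to look and compute and a tool call to move; the robot and the scene stay as the last step left them, time stands still between calls to the robot, and variables do not carry over. Pictures are saved under pics/ and viewed, about 8 in all and at most 12, crops included, and the job is handed in when it is done.

Besides the shell and the picture viewer there is one more tool, called after "Call:" in YAML: its name, and indented under it one key for each argument. step_arm: Moves the arm, as the interface text tells. Its arguments: {"type":"object","properties":{"increments":{"type":"string"},"claw":{"type":"number"}},"required":["increments"]}

```bash
mkdir -p pics
python3 - <<'E'
from bench import *
import cv2,numpy as np
np.set_printoptions(precision=4,suppress=True)
for n in("scene","top"):
    im=snapshot(n); cv2.imwrite(f"pics/{n}0.png",im[:,:,::-1]); c=calibration(n); print(n,c)
print(get_obs())
E
```

```text
scene {'camera_matrix': array([[452.8027,   0.    , 326.4097],
       [  0.    , 452.8027, 240.3297],
       [  0.    ,   0.    ,   1.    ]]), 'eye': array([1.3714, 0.0593, 0.7551]), 'orientation': array([0.8543, 0.0129, 1.6182])}
top {'camera_matrix': array([[508.5999,   0.    , 324.295 ],
       [  0.    , 508.5999, 239.5154],
       [  0.    ,   0.    ,   1.    ]]), 'eye': array([ 0.5164, -0.0168,  1.1663]), 'orientation': array([ 0.0903,  0.0186, -1.5734])}
{'time': 0.1, 'joint_positions': array([ 1.1339,  0.0879,  1.372 , -0.    ,  1.6835, -0.1031]), 'qvel': array([-0.0008, -0.0008, -0.0032,  0.002 ,  0.0003, -0.0001]), 'joint_torque': array([  0.0032, -34.1251, -30.3302,   0.0722,   0.0304,  -0.0001]), 'tool_pos': array([0.18  , 0.5192, 0.2045]), 'ee_rot': array([-3.1397, -0.0002,  2.8078]), 'wrist_force': array([0.385 , 0.1058, 0.6283]), 'wrist_torque': array([-0.0547, -0.0149, -0.0201]), 'width': 0.09411483021755836}
```

View pics/top0.png

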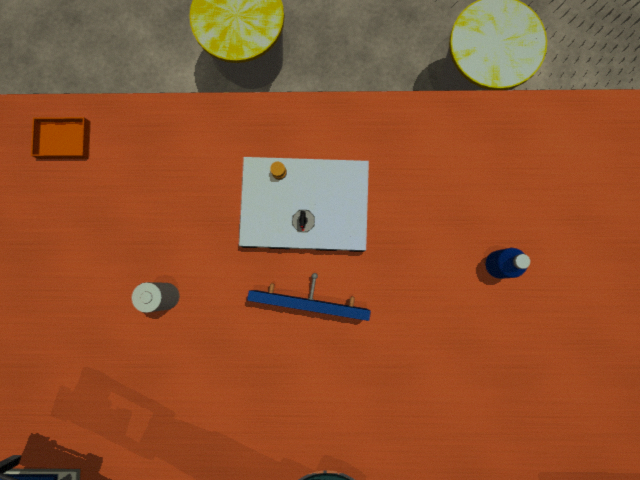

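View pics/scene0.png

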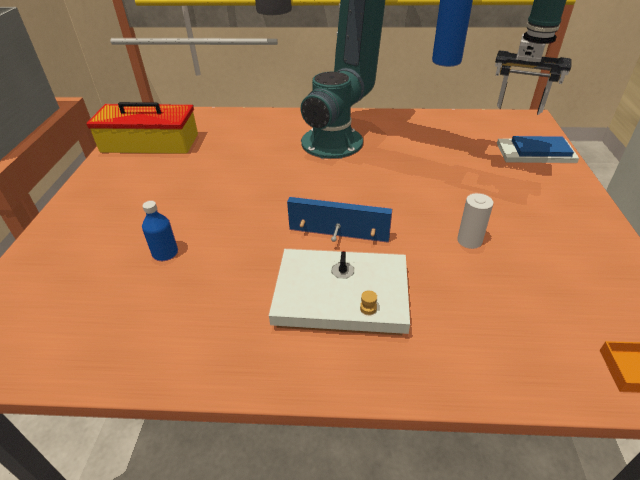

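The top view shows the board spanning columns 240–369 and rows 157–250, with the wing at about (303,220). The rail runs from (248,297) to (370,315), tilted by about 8°. The bystanders are clear of the work. The scene view agrees.

```bash
cat > h.py <<'E'
from bench import *
import cv2,numpy as np
from scipy.spatial.transform import Rotation as R
np.set_printoptions(precision=4,suppress=True)
def cast(n,uv,z):
    c=calibration(n);K=c['camera_matrix'];uv=np.atleast_2d(np.asarray(uv,float))
    d=np.c_[(uv[:,0]-K[0,2])/K[0,0],-(uv[:,1]-K[1,2])/K[1,1],-np.ones(len(uv))]
    d=d@R.from_euler('xyz',c['orientation']).as_matrix().T
    return c['eye']+d*((z-c['eye'][2])/d[:,2])[:,None]
def proj(n,p):
    c=calibration(n);K=c['camera_matrix'];q=(np.atleast_2d(p)-c['eye'])@R.from_euler('xyz',c['orientation']).as_matrix()
    return np.c_[K[0,0]*q[:,0]/-q[:,2]+K[0,2],K[1,1]*q[:,1]/q[:,2]+K[1,2]]
def masks(im):
    h=cv2.cvtColor(im,cv2.COLOR_RGB2HSV)
    return {'blue':cv2.inRange(h,(100,120,40),(125,255,255)),'white':cv2.inRange(h,(0,0,120),(180,70,255))}
def biggest(m,box):
    k=np.zeros_like(m);x0,y0,x1,y1=box;k[y0:y1,x0:x1]=m[y0:y1,x0:x1]
    return max(cv2.findContours(k,0,cv2.CHAIN_APPROX_NONE)[0],key=cv2.contourArea)
def rect(n,c,z):
    P=cast(n,c[:,0,:],z)[:,:2]
    (cx,cy),(a,b),t=cv2.minAreaRect((P*1000).astype(np.float32))
    if a<b:a,b,t=b,a,t+90
    t=(t)%180  # direction of long side
    return np.array([cx/1000,cy/1000]),a,b,t
def report(im,n='top',box=(220,130,400,340)):
    m=masks(im)
    for k,z in(('white',.05),('blue',.092)):
        print(k,*rect(n,biggest(m[k],box),z))
E
python3 - <<'E'
from h import *
im=cv2.imread('pics/top0.png')[:,:,::-1].copy()
report(im)
c=im[140:330,225:385,::-1]
cv2.imwrite('pics/crop.png',cv2.resize(c,None,fx=3.1,fy=3.1,interpolation=2))
im=cv2.imread('pics/scene0.png')[:,:,::-1].copy()
report(im,'scene',(265,190,415,330))
cv2.imwrite('pics/crop2.png',cv2.resize(im[190:335,265:415,::-1],None,fx=4,fy=4,interpolation=2))
E
```

```text
white [0.6999 0.0494] 280.9090881347656 200.11399841308594 87.70010375976562
blue [0.4764 0.0369] 256.85040283203125 22.181903839111328 80.4883804321289
white [0.7115 0.0499] 279.9992370605469 222.22950744628906 87.76554107666016
blue [0.5283 0.032 ] 258.9479064941406 120.43655395507812 80.62617492675781
```

View pics/crop.png

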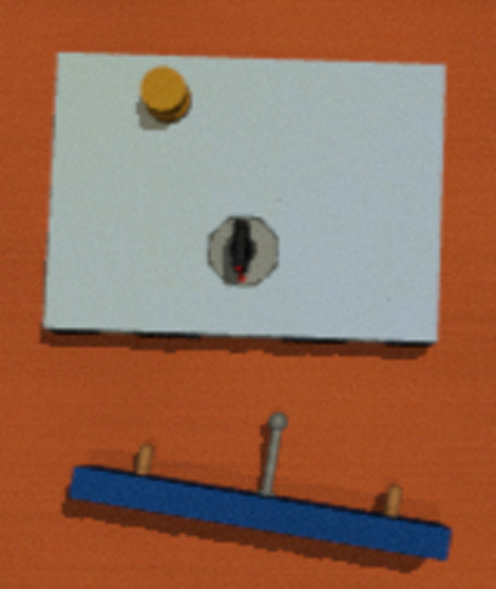

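The crop shows the wing's middle near (240,250) with its red stripe toward the rail, so the cam is open. The stud head is at (277,421), and the dowels are at (145,460) and (394,500).

```bash
cat >> h.py <<'E'
def plan(p,yaw,n,start=None):
    """rows from the present pose to a tool-down pose at p, yaw"""
    o=get_obs();P=np.array(start[0] if start else o['tool_pos']);Q=R.from_euler('xyz',[np.pi,0,start[1]] if start else o['ee_rot'])
    G=R.from_euler('xyz',[np.pi,0,yaw]);rv=(Q.inv()*G).as_rotvec()
    rows=[]
    for i in range(n):
        rows.append(np.r_[Q.inv().apply((np.array(p)-P)/n)*100,rv/n]); Q=Q*R.from_rotvec(rv/n)
    for i in range(0,n,5): print('; '.join(' '.join(f'{v:.3f}' for v in r) for r in rows[i:i+5]))
E
python3 - <<'E'
from h import *
import bench
print(get_obs()['time'],[x for x in dir(bench) if x[0]!='_'])
try: print(hold_point_z)
except Exception as e: print(e)
pc=lambda x,y:(x/3.1+225,y/3.1+140)
print('wing',cast('top',[pc(240,248)],.092),'stud head',cast('top',[pc(277,421)],.035),'dowels',cast('top',[pc(147,445),pc(394,487)],.035))
print('neighbours',cast('top',[(147,297)],.128),cast('top',[(522,261)],.15),cast('top',[(278,170)],.088))
plan([.4764,.0369,.20],np.radians(80.5),12)
E
```

```text
0.1 ['IKError', 'calibration', 'close_job', 'get_obs', 'hold_point_z', 'snapshot']
0.0188
wing [[0.6557 0.0495 0.092 ]] stud head [[0.5381 0.0263 0.035 ]] dowels [[ 0.5212  0.1195  0.035 ]
 [ 0.491  -0.0571  0.035 ]]
neighbours [[0.4941 0.3648 0.128 ]] [[ 0.564  -0.3905  0.15  ]] [[0.7653 0.1026 0.088 ]]
-3.650 -2.988 0.042 -0.000 0.000 0.117; -3.974 -2.542 0.041 -0.000 0.000 0.117; -4.243 -2.061 0.041 -0.000 0.000 0.117; -4.455 -1.552 0.040 -0.000 0.000 0.117; -4.606 -1.022 0.039 -0.000 0.000 0.117
-4.693 -0.478 0.039 -0.000 0.000 0.117; -4.717 0.073 0.038 -0.000 0.000 0.117; -4.676 0.622 0.038 -0.000 0.000 0.117; -4.572 1.164 0.038 -0.000 0.000 0.117; -4.405 1.689 0.037 -0.000 0.000 0.117
-4.178 2.191 0.037 -0.000 0.000 0.117; -3.894 2.663 0.037 -0.000 0.000 0.117
```

Call:
step_arm:
  increments: "-3.65 -2.99 0 0 0 0.117; -3.97 -2.54 0 0 0 0.117; -4.24 -2.06 0 0 0 0.117; -4.46 -1.55 0 0 0 0.117; -4.61 -1.02 0 0 0 0.117"
  claw: 0.0

```text
time: 0.6
tool_pos: [0.304, 0.3169, 0.205]
ee_rot: [-3.141, 0.0, 2.219]
wrist_force: [0.8, -0.0, 0.1]
width: 0.0574
```

Call:
step_arm:
  increments: "-4.69 -0.48 0 0 0 0.117; -4.72 0.07 0 0 0 0.117; -4.68 0.62 0 0 0 0.117; -4.57 1.16 0 0 0 0.117; -4.4 1.69 0 0 0 0.117"

```text
time: 1.1
tool_pos: [0.4273, 0.1158, 0.2052]
ee_rot: [-3.141, -0.0, 1.633]
wrist_force: [0.8, 0.8, 0.5]
width: 0.0468
```

Call:
step_arm:
  increments: "-4.18 2.19 0 0 0 0.117; -3.89 2.66 0 0 0 0.117; 0 0 0 0 0 0; 0 0 0 0 0 0"

```text
time: 1.5
tool_pos: [0.476, 0.0366, 0.2046]
ee_rot: [-3.139, -0.0, 1.402]
wrist_force: [-0.3, 1.0, 0.2]
width: 0.0468
```

Run:
```python
from h import *
o=get_obs();print(o['time'],o['tool_pos'],o['ee_rot'],o['width'])
plan([.4764,.0369,.064],np.radians(80.5),5)
```

```text
1.5 [0.476  0.0366 0.2046] [-3.1393 -0.0004  1.4023] 0.04677880360557935
0.006 0.013 2.812 -0.000 -0.000 -0.001; 0.006 0.012 2.812 -0.000 -0.000 -0.001; 0.007 0.011 2.812 -0.000 -0.000 -0.001; 0.007 0.010 2.812 -0.000 -0.000 -0.001; 0.007 0.008 2.812 -0.000 -0.000 -0.001
```

Call:
step_arm:
  increments: "0.03 0.05 2.8 0 0 0; 0 0 2.8 0 0 0; 0 0 2.8 0 0 0; 0 0 2.8 0 0 0; 0 0 2.8 0 0 0"

```text
time: 2.0
tool_pos: [0.4758, 0.0394, 0.0646]
ee_rot: [3.142, -0.001, 1.408]
wrist_force: [-0.0, 0.3, -0.8]
width: 0.047
```

Call:
step_arm:
  increments: "0 0 0 0 0 0; 0 0 0 0 0 0; 0 0 0 0 0 0; 0 0 0 0 0 0; 0 0 0 0 0 0"
  claw: 1

```text
time: 2.5
tool_pos: [0.4777, 0.038, 0.0676]
ee_rot: [3.139, -0.002, 1.404]
wrist_force: [-2.1, 2.3, 5.5]
width: 0.022
```

Run:
```python
from h import *
im=snapshot('top'); cv2.imwrite('pics/t1.png',im[:,:,::-1])
o=get_obs();print(o['time'],o['tool_pos'],o['ee_rot'],o['width'],o['wrist_force'],o['wrist_torque'])
cv2.imwrite('pics/t1c.png',cv2.resize(im[140:330,225:385,::-1],None,fx=3.1,fy=3.1,interpolation=2))
im=snapshot('scene');cv2.imwrite('pics/s1.png',cv2.resize(im[170:335,265:415,::-1],None,fx=3.6,fy=3.6,interpolation=2))
```

```text
2.55 [0.4776 0.038  0.0675] [ 3.1392 -0.0016  1.4041] 0.021556412621514066 [-2.2358  2.3691  5.8464] [0.3065 0.604  0.0015]
```

View pics/s1.png

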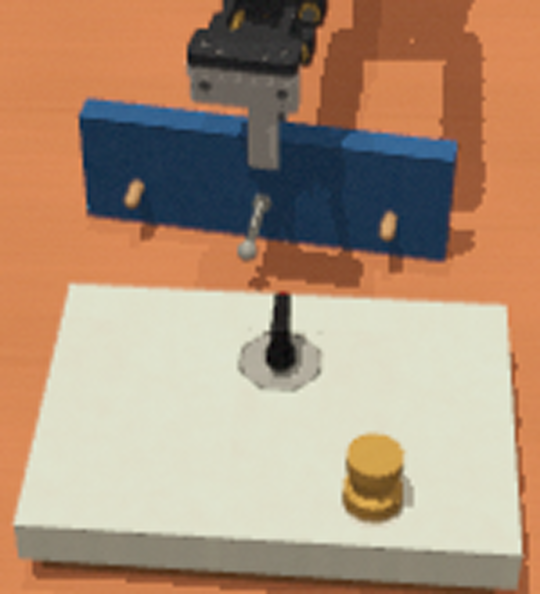

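The gripper holds the rail at its middle at (262,130), with the fingertip clear of the stud. I'll move to a staging pose, square to the board with the stud head short of the edge.

Run:
```python
from h import *
plan([.516,.0581,.0675],np.radians(87.73),5)
```

```text
0.524 0.690 0.003 0.000 -0.000 -0.025; 0.506 0.703 0.003 0.000 -0.000 -0.025; 0.488 0.715 0.002 0.000 -0.000 -0.025; 0.469 0.727 0.002 0.000 -0.000 -0.025; 0.451 0.739 0.001 0.000 -0.000 -0.025
```

Call:
step_arm:
  increments: "0.52 0.69 -0.15 0 0 -0.025; 0.51 0.7 0 0 0 -0.025; 0.49 0.72 0 0 0 -0.025; 0.47 0.73 0 0 0 -0.025; 0.45 0.74 0 0 0 -0.025"

```text
time: 3.1
tool_pos: [0.5158, 0.0569, 0.0676]
ee_rot: [-3.141, 0.002, 1.53]
wrist_force: [-3.9, -3.7, 7.1]
width: 0.0223
```

Call:
step_arm:
  increments: "0 0 0 0 0 0; 0 0 0 0 0 0; 0 0 0 0 0 0"

```text
time: 3.4
tool_pos: [0.5167, 0.0577, 0.0676]
ee_rot: [3.138, -0.001, 1.529]
wrist_force: [1.7, -1.0, 3.2]
width: 0.0216
```

Run:
```python
from h import *
im=snapshot('top'); cv2.imwrite('pics/t2c.png',cv2.resize(im[140:330,225:385,::-1],None,fx=3.1,fy=3.1,interpolation=2))
cv2.imwrite('pics/t2.png',im[:,:,::-1])
o=get_obs();print(o['time'],o['tool_pos'],o['ee_rot'],o['width'],o['wrist_force'],o['wrist_torque'])
im=snapshot('scene');cv2.imwrite('pics/s2f.png',im[:,:,::-1])
```

```text
3.45 [0.5165 0.0577 0.0675] [ 3.1383 -0.0006  1.5291] 0.02173999815391852 [ 1.134  -0.103   2.8607] [-0.1838 -0.4802  0.1182]
```

View pics/t2c.png

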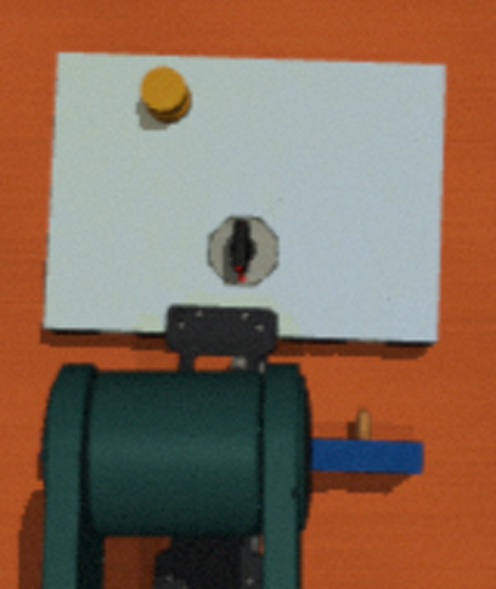

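The rail now lies parallel to the board. Its right end is at (424,455), the right dowel is at (363,425), and the stud is hidden by the wrist.

Run:
```python
from h import *
im=cv2.imread('pics/s2f.png');cv2.imwrite('pics/s2.png',cv2.resize(im[200:330,265:415],None,fx=5,fy=5,interpolation=2)[:600])
# top view: right end of the rail and board sides
t=cv2.imread('pics/t2.png')[:,:,::-1].copy();m=masks(t)
c=biggest(m['blue'],(325,270,400,310));print('top right part',cv2.minAreaRect((cast('top',c[:,0],.092)[:,:2]*1000).astype(np.float32)))
b=biggest(m['white'],(220,130,400,250))[:,0];q=cv2.boxPoints(cv2.minAreaRect(b.reshape(-1,1,2)));print(cast('top',q,.05)[:,:2])
u=np.array([.9992,-.0396]);v=np.array([.0396,.9992])
P=cast('top',c[:,0],.092)[:,:2];print('rail end lateral vs bore',((P-[.600,.0534])@v).min())
W=cast('top',b,.05)[:,:2];W=W[((W-[.6,.0534])@u>.03)&((W-[.6,.0534])@u<.17)];s=(W-[.6,.0534])@v;print('board sides',np.median(s[s<0]),np.median(s[s>0]))
```

```text
top right part ((514.0896606445312, -35.0082893371582), (74.10450744628906, 20.319881439208984), 87.82726287841797)
[[ 0.6047  0.1933]
 [ 0.8057  0.1894]
 [ 0.7942 -0.0953]
 [ 0.5945 -0.0869]]
rail end lateral vs bore -0.12880436705154213
board sides -0.13943655514871026 0.13889380946437796
```

View pics/s2.png

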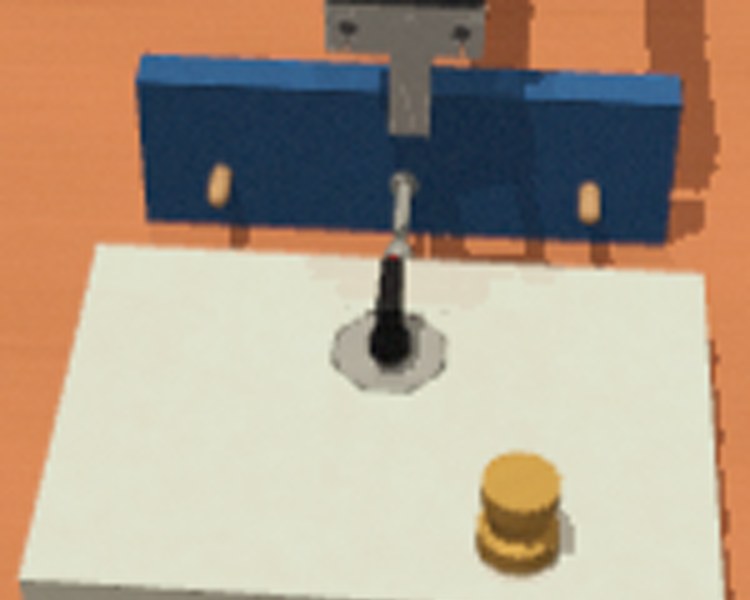

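The scene view shows the dowels at (219,188) and (590,203), the far board corners at (97,245) and (704,274), and the disc centre at (389,352). I'll cross-check the lateral offset from these.

Run:
```python
from h import *
f=lambda *a:[(x/5+265,y/5+200) for x,y in a]
u=np.array([.9992,-.0396]);v=np.array([.0396,.9992])
for nm,p,z in(('dowels',f((219,190),(590,206)),.035),('board far corners',f((97,244),(704,272)),.05),('disc',f((389,352)),.05),('railtopfront',f((138,83),(681,104)),.092),('head',f((398,244)),.035)):
    d=cast('scene',p,z)[:,:2]-[.6,.0534];print(nm,d@u,d@v,(d@v).mean())
```

```text
dowels [-0.058  -0.0591] [-0.0883  0.0917] 0.001678785211544652
board far corners [0.0016 0.0003] [-0.1379  0.142 ] 0.0020412113831587697
disc [0.0625] [0.0017] 0.00174079228986508
railtopfront [-0.0671 -0.0692] [-0.1259  0.1301] 0.0021100924231085283
head [-0.0252] [0.0009] 0.0009329872876315596
```

The views agree that the rail is aligned within about 0.5 mm. Now I'll slide it in while watching the forces.

Call:
step_arm:
  increments: "0 0.5 0 0 0 0; 0 0.5 0 0 0 0; 0 0.5 0 0 0 0; 0 0.5 0 0 0 0; 0 0.5 0 0 0 0"

```text
time: 4.0
tool_pos: [0.5356, 0.0572, 0.0677]
ee_rot: [-3.131, -0.001, 1.529]
wrist_force: [-10.4, 0.5, 7.7]
width: 0.0215
```

Call:
step_arm:
  increments: "0 0.5 0 0 0 0; 0 0.5 0 0 0 0; 0 0.5 0 0 0 0; 0 0.5 0 0 0 0; 0 0 0 0 0 0"

```text
time: 4.5
tool_pos: [0.5567, 0.0563, 0.0677]
ee_rot: [-3.133, -0.001, 1.529]
wrist_force: [-8.2, 0.4, 12.6]
width: 0.022
```

Call:
step_arm:
  increments: "0 0.5 -0.2 0 0 0; 0 0.5 0 0 0 0; 0 0.5 0 0 0 0; 0 0 0 0 0 0"

```text
time: 4.9
tool_pos: [0.5755, 0.0549, 0.0676]
ee_rot: [-3.141, -0.0, 1.529]
wrist_force: [0.1, -0.9, -3.7]
width: 0.0222
```

Call:
step_arm:
  increments: "0 0.4 0 0 0 0; 0 0.4 0 0 0 0; 0 0.2 0 0 0 0; 0 0 0 0 0 0; 0 0 0 0 0 0"

```text
time: 5.4
tool_pos: [0.5851, 0.0545, 0.0687]
ee_rot: [-3.141, -0.0, 1.529]
wrist_force: [0.5, -0.3, -5.1]
width: 0.0221
```

Call:
step_arm:
  increments: "0 0 0.12 0 0 0; 0 0.1 0 0 0 0; 0 0.1 0 0 0 0; 0 0 0 0 0 0; 0 0 0 0 0 0"

```text
time: 5.9
tool_pos: [0.5869, 0.0545, 0.0677]
ee_rot: [-3.141, 0.0, 1.529]
wrist_force: [-0.4, -0.1, -4.3]
width: 0.0213
```

Call:
step_arm:
  increments: "0 0.1 0 0 0 0; 0 0.1 0 0 0 0; 0 0 0 0 0 0; 0 0 0 0 0 0; 0 0 0 0 0 0"

```text
time: 6.4
tool_pos: [0.5886, 0.0544, 0.0677]
ee_rot: [-3.14, -0.0, 1.529]
wrist_force: [-4.7, 0.4, -1.6]
width: 0.0219
```

Call:
step_arm:
  increments: "0 0.1 0.05 0 0 0; 0 0.1 0 0 0 0; 0 0 0 0 0 0; 0 0 0 0 0 0; 0 0 0 0 0 0"

```text
time: 6.9
tool_pos: [0.5887, 0.0544, 0.0676]
ee_rot: [-3.136, 0.0, 1.529]
wrist_force: [-9.8, -0.6, 3.1]
width: 0.0218
```

Call:
step_arm:
  increments: "0 0.1 0 0 0 0; 0 0.1 0 0 0 0; 0 0 0 0 0 0; 0 0 0 0 0 0; 0 0 0 0 0 0"

```text
time: 7.4
tool_pos: [0.5888, 0.0544, 0.0677]
ee_rot: [-3.132, 0.0, 1.529]
wrist_force: [-14.0, 0.2, 5.1]
width: 0.0219
```

Run:
```python
from h import *
im=snapshot('scene');cv2.imwrite('pics/s3.png',cv2.resize(im[180:330,265:415,::-1],None,fx=4,fy=4,interpolation=2))
o=get_obs();print(o['time'],o['tool_pos'],o['wrist_force'],o['wrist_torque'])
```

```text
7.45 [0.5889 0.0544 0.0677] [-13.8539  -0.3238   5.883 ] [-0.0772  3.0189  0.0443]
```

View pics/s3.png

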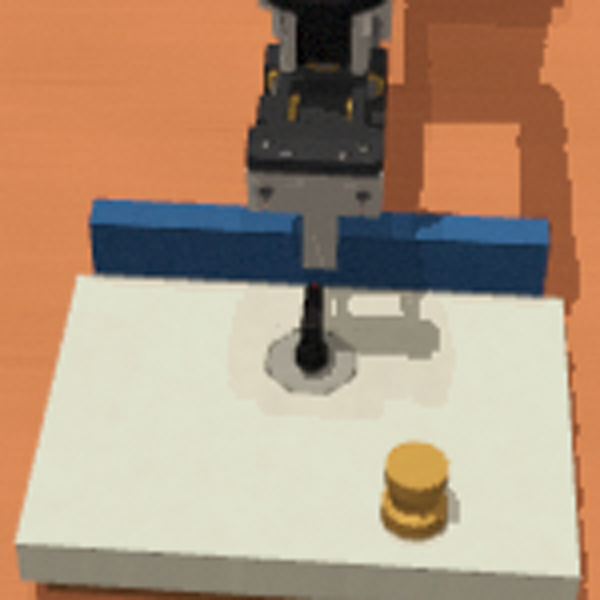

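The rail is against the edge. The force rises steeply with no further travel, and the tool-based centre is about 11.4 mm before the edge. Next I'll unload, release with a small opening, and rise.

Call:
step_arm:
  increments: "0 -0.2 0 0 0 0; 0 -0.1 0 0 0 0; 0 0 0 0 0 0"

```text
time: 7.75
tool_pos: [0.5886, 0.0544, 0.0676]
ee_rot: [-3.138, 0.0, 1.529]
wrist_force: [-7.2, -0.0, 0.5]
width: 0.022
```

Call:
step_arm:
  increments: "0 0 0 0 0 0; 0 0 0 0 0 0; 0 0 0 0 0 0"
  claw: 0.23

```text
time: 8.05
tool_pos: [0.5922, 0.0543, 0.0687]
ee_rot: [3.136, -0.0, 1.529]
wrist_force: [-0.5, -0.4, 0.6]
width: 0.0358
```

Call:
step_arm:
  increments: "0 0 -2 0 0 0; 0 0 -3 0 0 0; 0 0 -4 0 0 0; 0 0 -4 0 0 0; 0 0 0 0 0 0"

```text
time: 8.55
tool_pos: [0.5948, 0.0543, 0.2065]
ee_rot: [3.124, -0.001, 1.529]
wrist_force: [0.4, -0.9, 1.7]
width: 0.0361
```

Run:
```python
from h import *
print(cast('top',[(243/3.1+225,251/3.1+140)],.05))
o=get_obs();print(o['time'],o['tool_pos'],o['ee_rot'],o['width'])
plan([.6605,.051,.197],np.radians(177.73),12)
```

```text
[[0.659  0.0499 0.05  ]]
8.55 [0.5948 0.0543 0.2065] [ 3.1238 -0.0009  1.5287] 0.03613445588828988
-0.005 0.547 0.089 0.001 0.001 -0.131; -0.076 0.541 0.088 0.001 0.001 -0.131; -0.146 0.527 0.087 0.001 0.001 -0.131; -0.214 0.503 0.086 0.001 0.001 -0.131; -0.278 0.471 0.085 0.001 0.001 -0.131
-0.338 0.431 0.084 0.001 0.001 -0.131; -0.391 0.383 0.084 0.001 0.001 -0.131; -0.438 0.329 0.083 0.001 0.001 -0.131; -0.477 0.269 0.082 0.001 0.001 -0.131; -0.508 0.204 0.081 0.001 0.001 -0.131
-0.531 0.136 0.080 0.001 0.001 -0.131; -0.544 0.066 0.079 0.001 0.001 -0.131
```

Call:
step_arm:
  increments: "0 0.54 0 0 0 -0.131; -0.08 0.53 0 0 0 -0.131; -0.15 0.52 0 0 0 -0.131; -0.21 0.5 0 0 0 -0.131; -0.28 0.47 0 0 0 -0.131"

```text
time: 9.05
tool_pos: [0.6182, 0.0529, 0.1971]
ee_rot: [3.14, 0.001, 2.189]
wrist_force: [0.1, -0.6, 0.1]
width: 0.0361
```

Call:
step_arm:
  increments: "-0.34 0.43 0 0 0 -0.131; -0.39 0.38 0 0 0 -0.131; -0.44 0.33 0 0 0 -0.131; -0.48 0.27 0 0 0 -0.131; -0.51 0.2 0 0 0 -0.131"

```text
time: 9.55
tool_pos: [0.6456, 0.0513, 0.197]
ee_rot: [3.141, 0.002, 2.844]
wrist_force: [0.3, -0.7, 0.4]
width: 0.0361
```

Call:
step_arm:
  increments: "-0.53 0.14 0 0 0 -0.131; -0.54 0.07 0 0 0 -0.131; 0 0 0 0 0 0; 0 0 0 0 0 0; 0 0 0 0 0 0"

```text
time: 10.05
tool_pos: [0.6555, 0.0509, 0.1973]
ee_rot: [3.141, 0.0, 3.099]
wrist_force: [0.2, -0.1, 0.4]
width: 0.0355
```

Run:
```python
from h import *
o=get_obs();print(o['time'],o['tool_pos'],o['ee_rot'],o['width'],o['wrist_torque'],o['joint_positions'])
plan([.6600,.0507,.062],np.radians(177.73),5)
im=snapshot('scene');cv2.imwrite('pics/s4.png',cv2.resize(im[160:330,265:415,::-1],None,fx=3.5,fy=3.5,interpolation=2))
```

```text
10.05 [0.6555 0.0509 0.1973] [3.1414 0.0004 3.0989] 0.03550804997513329 [0.076  0.0427 0.0121] [-0.0087  0.3309  1.0987  0.0001  1.7116 -1.5369]
-0.089 -0.001 2.705 0.000 0.000 -0.001; -0.089 -0.001 2.705 0.000 0.000 -0.001; -0.089 -0.001 2.705 0.000 0.000 -0.001; -0.090 -0.001 2.705 0.000 0.000 -0.001; -0.090 -0.001 2.705 0.000 0.000 -0.001
```

View pics/s4.png

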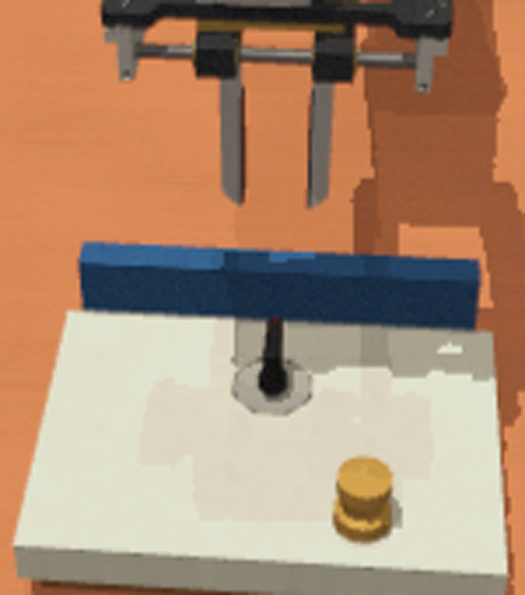

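The fingers at (233,200) and (318,200) straddle the wing at (272,370), and the rail is still against the board. I'll descend and grip the wing.

Call:
step_arm:
  increments: "-0.09 0 2.7 0 0 0; -0.09 0 2.7 0 0 0; -0.09 0 2.7 0 0 0; -0.09 0 2.7 0 0 0; -0.09 0 2.6 0 0 0"

```text
time: 10.6
tool_pos: [0.6598, 0.0508, 0.0623]
ee_rot: [3.141, 0.0, 3.1]
wrist_force: [0.8, -0.0, -0.1]
width: 0.0363
```

Call:
step_arm:
  increments: "0 0 0 0 0 0; 0 0 0 0 0 0; 0 0 0 0 0 0; 0 0 0 0 0 0; 0 0 0 0 0 0"

```text
time: 11.1
tool_pos: [0.6609, 0.0507, 0.0652]
ee_rot: [3.141, 0.003, 3.101]
wrist_force: [-0.2, 0.9, 0.0]
width: 0.0363
```

Call:
step_arm:
  increments: "0 0 0 0 0 0; 0 0 0 0 0 0; 0 0 0 0 0 0; 0 0 0 0 0 0; 0 0 0 0 0 0"
  claw: 1

```text
time: 11.6
tool_pos: [0.6599, 0.0505, 0.0633]
ee_rot: [-3.141, -0.0, 3.1]
wrist_force: [-0.3, -0.5, 1.0]
width: 0.0097
```

```bash
cat > st.py <<'E'
from h import *
o=get_obs();F=o['wrist_force'];M=o['wrist_torque']
print(o['time'],o['tool_pos'],'yaw %.4f'%o['ee_rot'][2],'tilt',o['ee_rot'][:2],'w %.4f'%o['width'],'F',F,'M',M,'j6',o['joint_positions'][5],'tau6 %.3f'%o['joint_torque'][5])
E
python3 st.py
```

```text
11.6 [0.6599 0.0505 0.0633] yaw 3.1004 tilt [-3.1414 -0.0001] w 0.0097 F [-0.2992 -0.514   0.989 ] M [-0.0261  0.004  -0.1224] j6 -1.5387126125343595 tau6 -0.120
```

Call:
step_arm:
  increments: "0 0 0 0 0 0.1; 0 0 0 0 0 0.1; 0 0 0 0 0 0.1; 0 0 0 0 0 0.1; 0 0 0 0 0 0"

```text
time: 12.1
tool_pos: [0.6599, 0.0502, 0.0633]
ee_rot: [-3.141, 0.0, 2.701]
wrist_force: [0.7, -1.6, 0.2]
width: 0.0096
```

```bash
python3 st.py
```

```text
12.1 [0.6599 0.0502 0.0633] yaw 2.7006 tilt [-3.1408  0.0001] w 0.0096 F [ 0.7191 -1.6243  0.2381] M [-0.2393  0.0716 -0.1446] j6 -1.139018586121384 tau6 0.267
```

Call:
step_arm:
  increments: "0 0 0 0 0 0.1; 0 0 0 0 0 0.1; 0 0 0 0 0 0.05; 0 0 0 0 0 0; 0 0 0 0 0 0"

```text
time: 12.6
tool_pos: [0.6598, 0.0501, 0.0633]
ee_rot: [-3.141, 0.0, 2.452]
wrist_force: [-0.9, -3.2, 1.0]
width: 0.01
```

```bash
python3 st.py
```

```text
12.6 [0.6598 0.0501 0.0633] yaw 2.4525 tilt [-3.1406  0.0002] w 0.0100 F [-0.9012 -3.1851  0.9654] M [-0.4132  0.1861 -0.0259] j6 -0.8910167092243776 tau6 -0.033
```

```bash
cat > st2.py <<'E'
from h import *
r=[]
for i in range(5):
    o=get_obs();r.append(np.r_[o['wrist_torque'][2],o['joint_torque'][5],o['wrist_force']]);snapshot('scene') if i<4 else 0
r=np.array(r);print('t %.2f yaw %.4f turned %.3f'%(o['time'],o['ee_rot'][2],3.1-o['ee_rot'][2]),'pos',o['tool_pos'],'Mz',r[:,0],'mean %.3f'%r[:,0].mean(),'tau6 %.3f'%r[:,1].mean(),'F',r[:,2:].mean(0))
E
python3 st2.py
```

```text
t 12.80 yaw 2.4514 turned 0.649 pos [0.6597 0.0501 0.0633] Mz [-0.0259 -0.0306 -0.0156 -0.0265  0.0725] mean -0.005 tau6 -0.016 F [-1.4441 -3.2285  1.0333]
```

Call:
step_arm:
  increments: "0 0 0 0 0 0.05; 0 0 0 0 0 0.05; 0 0 0 0 0 0.05; 0 0 0 0 0 0.05; 0 0 0 0 0 0"

```text
time: 13.3
tool_pos: [0.6596, 0.05, 0.0633]
ee_rot: [-3.14, 0.0, 2.251]
wrist_force: [-3.5, -3.4, 0.8]
width: 0.0097
```

```bash
python3 st2.py
```

```text
t 13.50 yaw 2.2519 turned 0.848 pos [0.6597 0.05   0.0633] Mz [-0.0381 -0.0904 -0.0272 -0.065  -0.0356] mean -0.051 tau6 0.008 F [-2.536  -4.4175  1.4303]
```

Call:
step_arm:
  increments: "0 0 0 0 0 0.05; 0 0 0 0 0 0.05; 0 0 0 0 0 0.05; 0 0 0 0 0 0.05; 0 0 0 0 0 0.05"

```text
time: 14.0
tool_pos: [0.6595, 0.0499, 0.0632]
ee_rot: [-3.14, 0.001, 2.0]
wrist_force: [-2.9, -5.1, 0.3]
width: 0.0102
```

```bash
python3 st2.py
```

```text
t 14.20 yaw 2.0019 turned 1.098 pos [0.6595 0.0499 0.0633] Mz [ 0.0865  0.0661 -0.0559 -0.0027 -0.0514] mean 0.009 tau6 0.034 F [-3.0758 -4.7959  1.7244]
```

Call:
step_arm:
  increments: "0 0 0 0 0 0.05; 0 0 0 0 0 0.05; 0 0 0 0 0 0.05; 0 0 0 0 0 0; 0 0 0 0 0 0"

```text
time: 14.7
tool_pos: [0.6594, 0.0499, 0.0633]
ee_rot: [-3.14, 0.001, 1.852]
wrist_force: [-3.0, -5.0, 1.9]
width: 0.0099
```

```bash
python3 st2.py
```

```text
t 14.90 yaw 1.8518 turned 1.248 pos [0.6594 0.0498 0.0633] Mz [-0.0507 -0.0268 -0.0378 -0.0226 -0.0412] mean -0.036 tau6 -0.022 F [-3.1454 -5.2696  1.7615]
```

Call:
step_arm:
  increments: "0 0 0 0 0 0.04; 0 0 0 0 0 0.04; 0 0 0 0 0 0.04"

```text
time: 15.2
tool_pos: [0.6593, 0.0498, 0.0633]
ee_rot: [-3.14, 0.001, 1.731]
wrist_force: [-4.0, -5.1, 2.1]
width: 0.0097
```

```bash
python3 st2.py
```

```text
t 15.40 yaw 1.7319 turned 1.368 pos [0.6593 0.0498 0.0633] Mz [ 0.1303  0.0997  0.0386 -0.0023  0.016 ] mean 0.056 tau6 0.060 F [-3.5096 -5.1456  2.0904]
```

Call:
step_arm:
  increments: "0 0 0 0 0 0.04; 0 0 0 0 0 0.04; 0 0 0 0 0 0.04"

```text
time: 15.7
tool_pos: [0.6591, 0.0498, 0.0632]
ee_rot: [-3.14, 0.002, 1.611]
wrist_force: [-3.1, -6.0, 1.2]
width: 0.0097
```

```bash
python3 st2.py
```

```text
t 15.90 yaw 1.6120 turned 1.488 pos [0.6592 0.0498 0.0633] Mz [0.1732 0.1317 0.0517 0.0539 0.0371] mean 0.090 tau6 0.076 F [-4.0811 -5.3278  1.9119]
```

Call:
step_arm:
  increments: "0 0 0 0 0 0.04; 0 0 0 0 0 0.04"

```text
time: 16.1
tool_pos: [0.6591, 0.0498, 0.0633]
ee_rot: [-3.14, 0.002, 1.531]
wrist_force: [-4.6, -4.1, 1.6]
width: 0.0101
```

```bash
python3 st2.py
```

```text
t 16.30 yaw 1.5320 turned 1.568 pos [0.6591 0.0498 0.0632] Mz [0.2069 0.1402 0.0505 0.0132 0.0625] mean 0.095 tau6 0.088 F [-4.1058 -5.3947  2.0281]
```

Call:
step_arm:
  increments: "0 0 0 0 0 0.04; 0 0 0 0 0 0.04"

```text
time: 16.5
tool_pos: [0.659, 0.0498, 0.0633]
ee_rot: [-3.14, 0.002, 1.451]
wrist_force: [-4.4, -5.0, 2.5]
width: 0.0097
```

```bash
python3 st2.py
```

```text
t 16.70 yaw 1.4521 turned 1.648 pos [0.659  0.0498 0.0632] Mz [0.1851 0.0988 0.0186 0.0447 0.1025] mean 0.090 tau6 0.091 F [-4.4988 -5.129   2.1125]
```

Call:
step_arm:
  increments: "0 0 0 0 0 0.03; 0 0 0 0 0 0.03"

```text
time: 16.9
tool_pos: [0.659, 0.0498, 0.0633]
ee_rot: [-3.14, 0.002, 1.391]
wrist_force: [-3.7, -5.5, 2.1]
width: 0.0097
```

```bash
python3 st2.py
```

```text
t 17.10 yaw 1.3922 turned 1.708 pos [0.659  0.0498 0.0632] Mz [0.1828 0.1373 0.1094 0.1372 0.0841] mean 0.130 tau6 0.120 F [-4.1841 -4.9368  2.4044]
```

Call:
step_arm:
  increments: "0 0 0 0 0 0.03; 0 0 0 0 0 0.03"

```text
time: 17.3
tool_pos: [0.6589, 0.0498, 0.0632]
ee_rot: [-3.14, 0.002, 1.331]
wrist_force: [-4.1, -5.2, 1.9]
width: 0.01
```

```bash
python3 st2.py
```

```text
t 17.50 yaw 1.3322 turned 1.768 pos [0.6589 0.0498 0.0632] Mz [0.2418 0.1481 0.097  0.112  0.1032] mean 0.140 tau6 0.121 F [-4.6713 -4.9337  2.2967]
```

Call:
step_arm:
  increments: "0 0 0 0 0 0.03; 0 0 0 0 0 0.03"

```text
time: 17.7
tool_pos: [0.6589, 0.0498, 0.0632]
ee_rot: [-3.14, 0.002, 1.271]
wrist_force: [-4.6, -6.0, 2.0]
width: 0.0098
```

```bash
python3 st2.py
```

```text
t 17.90 yaw 1.2722 turned 1.828 pos [0.6589 0.0498 0.0632] Mz [0.2113 0.1538 0.1194 0.1658 0.0779] mean 0.146 tau6 0.122 F [-4.6184 -5.4858  2.1713]
```

Call:
step_arm:
  increments: "0 0 0 0 0 0.03; 0 0 0 0 0 0.03"

```text
time: 18.1
tool_pos: [0.6588, 0.0498, 0.0633]
ee_rot: [-3.14, 0.002, 1.211]
wrist_force: [-4.0, -5.9, 2.6]
width: 0.0099
```

```bash
python3 st2.py
```

```text
t 18.30 yaw 1.2123 turned 1.888 pos [0.6588 0.0498 0.0632] Mz [0.2445 0.1837 0.1136 0.1585 0.1473] mean 0.170 tau6 0.145 F [-4.4683 -5.703   2.3126]
```

Call:
step_arm:
  increments: "0 0 0 0 0 0.03; 0 0 0 0 0 0.03"

```text
time: 18.5
tool_pos: [0.6588, 0.0498, 0.0633]
ee_rot: [-3.14, 0.003, 1.151]
wrist_force: [-5.5, -5.6, 1.5]
width: 0.0099
```

```bash
python3 st2.py
```

```text
t 18.70 yaw 1.1523 turned 1.948 pos [0.6588 0.0498 0.0633] Mz [0.2647 0.2066 0.1468 0.141  0.1657] mean 0.185 tau6 0.163 F [-5.2577 -5.4641  2.1574]
```

Call:
step_arm:
  increments: "0 0 0 0 0 0.03; 0 0 0 0 0 0.03"

```text
time: 18.9
tool_pos: [0.6587, 0.0498, 0.0632]
ee_rot: [-3.14, 0.003, 1.092]
wrist_force: [-4.7, -4.4, 1.0]
width: 0.0098
```

```bash
python3 st2.py
```

```text
t 19.10 yaw 1.0924 turned 2.008 pos [0.6587 0.0498 0.0632] Mz [0.2845 0.2322 0.1361 0.184  0.1131] mean 0.190 tau6 0.186 F [-4.951  -5.5625  2.3403]
```

Call:
step_arm:
  increments: "0 0 0 0 0 0.03; 0 0 0 0 0 0.03"

```text
time: 19.3
tool_pos: [0.6587, 0.0498, 0.0633]
ee_rot: [-3.14, 0.003, 1.032]
wrist_force: [-5.5, -4.7, 3.2]
width: 0.0101
```

```bash
python3 st2.py
```

```text
t 19.50 yaw 1.0325 turned 2.068 pos [0.6587 0.0499 0.0632] Mz [0.2979 0.2171 0.1359 0.1878 0.2048] mean 0.209 tau6 0.207 F [-5.1587 -5.247   2.3473]
```

Call:
step_arm:
  increments: "0 0 0 0 0 0.03; 0 0 0 0 0 0.02"

```text
time: 19.7
tool_pos: [0.6586, 0.0499, 0.0632]
ee_rot: [-3.14, 0.003, 0.982]
wrist_force: [-5.0, -5.9, 3.5]
width: 0.0096
```

```bash
python3 st2.py
```

```text
t 19.90 yaw 0.9826 turned 2.117 pos [0.6586 0.0499 0.0633] Mz [0.2902 0.2718 0.2245 0.2646 0.236 ] mean 0.257 tau6 0.240 F [-5.5889 -5.4737  2.8317]
```

Call:
step_arm:
  increments: "0 0 0 0 0 0.03"

```text
time: 20.0
tool_pos: [0.6586, 0.0498, 0.0633]
ee_rot: [-3.14, 0.003, 0.952]
wrist_force: [-5.8, -4.7, 2.8]
width: 0.0097
```

```bash
python3 st2.py
```

```text
t 20.20 yaw 0.9526 turned 2.147 pos [0.6586 0.0499 0.0632] Mz [0.2376 0.2117 0.206  0.2251 0.1819] mean 0.212 tau6 0.204 F [-5.3714 -4.8321  2.7283]
```

Call:
step_arm:
  increments: "0 0 0 0 0 0.02; 0 0 0 0 0 0.02"

```text
time: 20.4
tool_pos: [0.6586, 0.0499, 0.0632]
ee_rot: [-3.14, 0.003, 0.912]
wrist_force: [-5.9, -5.3, 3.9]
width: 0.01
```

```bash
python3 st2.py
```

```text
t 20.60 yaw 0.9127 turned 2.187 pos [0.6586 0.0499 0.0633] Mz [0.3146 0.2336 0.2058 0.1852 0.232 ] mean 0.234 tau6 0.251 F [-5.6029 -5.2534  2.9647]
```

Call:
step_arm:
  increments: "0 0 0 0 0 0.02; 0 0 0 0 0 0.02"

```text
time: 20.8
tool_pos: [0.6586, 0.0499, 0.0633]
ee_rot: [-3.14, 0.003, 0.872]
wrist_force: [-6.4, -6.3, 2.9]
width: 0.0098
```

```bash
python3 st2.py
```

```text
t 21.00 yaw 0.8727 turned 2.227 pos [0.6585 0.0499 0.0632] Mz [0.2866 0.2672 0.2591 0.2428 0.2942] mean 0.270 tau6 0.265 F [-5.8587 -5.1318  2.5691]
```

The moment is growing slowly, so free friction and stud load are hard to tell apart. A short back-turn will separate them: forward = load + friction, backward = load − friction.

Call:
step_arm:
  increments: "0 0 0 0 0 -0.02; 0 0 0 0 0 -0.02; 0 0 0 0 0 -0.02"

```text
time: 21.3
tool_pos: [0.6586, 0.0499, 0.0632]
ee_rot: [-3.14, 0.003, 0.933]
wrist_force: [-4.6, -4.9, 2.6]
width: 0.0099
```

```bash
python3 st2.py
```

```text
t 21.50 yaw 0.9319 turned 2.168 pos [0.6586 0.0499 0.0632] Mz [-0.1081 -0.0543 -0.0543  0.0297 -0.065 ] mean -0.050 tau6 -0.053 F [-5.2396 -4.5482  2.6491]
```

Call:
step_arm:
  increments: "0 0 0 0 0 0.02; 0 0 0 0 0 0.02; 0 0 0 0 0 0.02"

```text
time: 21.8
tool_pos: [0.6586, 0.0499, 0.0633]
ee_rot: [-3.14, 0.003, 0.872]
wrist_force: [-6.4, -5.2, 3.0]
width: 0.0096
```

```bash
python3 st2.py
```

```text
t 22.00 yaw 0.8726 turned 2.227 pos [0.6585 0.0499 0.0633] Mz [0.2534 0.2267 0.2077 0.1978 0.244 ] mean 0.226 tau6 0.245 F [-5.7621 -5.1903  2.869 ]
```

Friction is about 0.14 and load about 0.1 N m, so it is not tight yet. The target is a total near 0.40–0.43.

Call:
step_arm:
  increments: "0 0 0 0 0 0.02; 0 0 0 0 0 0.02"

```text
time: 22.2
tool_pos: [0.6585, 0.0499, 0.0633]
ee_rot: [-3.14, 0.003, 0.832]
wrist_force: [-5.3, -5.6, 3.1]
width: 0.0098
```

```bash
python3 st2.py
```

```text
t 22.40 yaw 0.8327 turned 2.267 pos [0.6585 0.0499 0.0632] Mz [0.3287 0.2879 0.2283 0.2573 0.2556] mean 0.272 tau6 0.252 F [-5.8031 -5.2324  2.9035]
```

Call:
step_arm:
  increments: "0 0 0 0 0 0.02; 0 0 0 0 0 0.02"

```text
time: 22.6
tool_pos: [0.6585, 0.0499, 0.0632]
ee_rot: [-3.14, 0.003, 0.792]
wrist_force: [-5.3, -4.2, 3.4]
width: 0.0096
```

```bash
python3 st2.py
```

```text
t 22.80 yaw 0.7928 turned 2.307 pos [0.6585 0.0499 0.0632] Mz [0.2713 0.2472 0.2649 0.3141 0.3319] mean 0.286 tau6 0.277 F [-5.3209 -4.8188  2.8493]
```

Call:
step_arm:
  increments: "0 0 0 0 0 0.02; 0 0 0 0 0 0.02"

```text
time: 23.0
tool_pos: [0.6585, 0.0499, 0.0632]
ee_rot: [-3.14, 0.004, 0.752]
wrist_force: [-5.0, -6.3, 2.4]
width: 0.0098
```

```bash
python3 st2.py
```

```text
t 23.20 yaw 0.7528 turned 2.347 pos [0.6584 0.05   0.0632] Mz [0.3571 0.2705 0.2655 0.2608 0.2149] mean 0.274 tau6 0.277 F [-5.8748 -5.5057  3.0348]
```

Call:
step_arm:
  increments: "0 0 0 0 0 0.02; 0 0 0 0 0 0.02"

```text
time: 23.4
tool_pos: [0.6584, 0.05, 0.0633]
ee_rot: [-3.14, 0.004, 0.712]
wrist_force: [-6.0, -5.1, 3.6]
width: 0.0099
```

```bash
python3 st2.py
```

```text
t 23.60 yaw 0.7129 turned 2.387 pos [0.6584 0.05   0.0632] Mz [0.3465 0.3449 0.316  0.2739 0.3454] mean 0.325 tau6 0.299 F [-6.0821 -5.2515  2.8821]
```

Call:
step_arm:
  increments: "0 0 0 0 0 0.02; 0 0 0 0 0 0.02"

```text
time: 23.8
tool_pos: [0.6584, 0.05, 0.0632]
ee_rot: [-3.14, 0.004, 0.672]
wrist_force: [-5.9, -4.8, 3.0]
width: 0.0096
```

```bash
python3 st2.py
```

```text
t 24.00 yaw 0.6730 turned 2.427 pos [0.6584 0.05   0.0632] Mz [0.3267 0.4028 0.3241 0.3093 0.3051] mean 0.334 tau6 0.323 F [-5.6849 -5.213   2.3616]
```

Call:
step_arm:
  increments: "0 0 0 0 0 0.02; 0 0 0 0 0 0.01"

```text
time: 24.2
tool_pos: [0.6584, 0.05, 0.0632]
ee_rot: [-3.14, 0.004, 0.643]
wrist_force: [-5.4, -4.9, 3.3]
width: 0.0099
```

```bash
python3 st2.py; python3 -c "
from h import *
im=snapshot('scene');cv2.imwrite('pics/s5.png',cv2.resize(im[160:330,265:415,::-1],None,fx=3.5,fy=3.5,interpolation=2))"
```

```text
t 24.40 yaw 0.6430 turned 2.457 pos [0.6583 0.05   0.0632] Mz [0.3179 0.295  0.3174 0.3363 0.316 ] mean 0.317 tau6 0.331 F [-5.5855 -5.0541  2.7589]
```

View pics/s5.png

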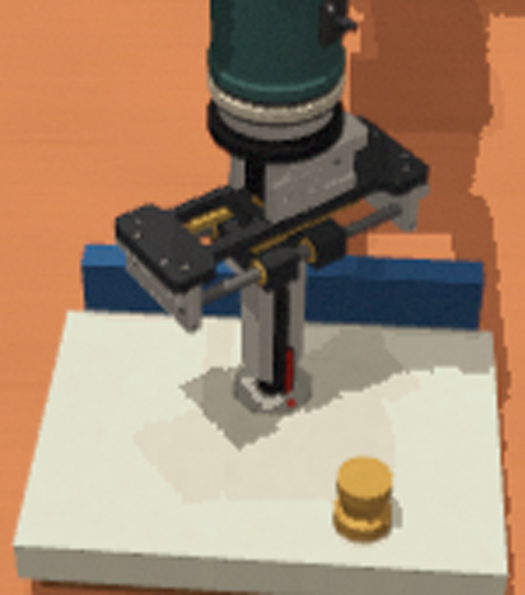

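The cam has turned as expected, with the stripe now on the far-right side at (290,370), and the rail and fitting are in place. I'll repeat the forward/back measurement here.

Call:
step_arm:
  increments: "0 0 0 0 0 0.02; 0 0 0 0 0 0.02"

```text
time: 24.65
tool_pos: [0.6583, 0.05, 0.0632]
ee_rot: [-3.141, 0.004, 0.602]
wrist_force: [-6.1, -4.8, 3.1]
width: 0.0096
```

```bash
python3 st2.py
```

```text
t 24.85 yaw 0.6030 turned 2.497 pos [0.6583 0.05   0.0632] Mz [0.3905 0.3505 0.2782 0.2988 0.2972] mean 0.323 tau6 0.325 F [-5.9741 -4.9906  3.2233]
```

Call:
step_arm:
  increments: "0 0 0 0 0 -0.02; 0 0 0 0 0 -0.02"

```text
time: 25.05
tool_pos: [0.6583, 0.0501, 0.0632]
ee_rot: [-3.14, 0.004, 0.643]
wrist_force: [-6.6, -4.7, 3.4]
width: 0.0098
```

```bash
python3 st2.py
```

```text
t 25.25 yaw 0.6422 turned 2.458 pos [0.6584 0.0501 0.0632] Mz [-0.0874 -0.0547 -0.0425  0.0413 -0.025 ] mean -0.034 tau6 -0.022 F [-5.9429 -4.8431  2.5006]
```

Call:
step_arm:
  increments: "0 0 0 0 0 0.02; 0 0 0 0 0 0.02"

```text
time: 25.45
tool_pos: [0.6583, 0.05, 0.0632]
ee_rot: [-3.141, 0.004, 0.602]
wrist_force: [-6.7, -3.8, 3.5]
width: 0.0098
```

```bash
python3 st2.py
```

```text
t 25.65 yaw 0.6030 turned 2.497 pos [0.6583 0.0501 0.0632] Mz [0.3622 0.3529 0.3077 0.2855 0.3291] mean 0.327 tau6 0.307 F [-6.0768 -4.872   3.134 ]
```

Call:
step_arm:
  increments: "0 0 0 0 0 0.02; 0 0 0 0 0 0.02"

```text
time: 25.85
tool_pos: [0.6583, 0.0501, 0.0632]
ee_rot: [-3.141, 0.004, 0.562]
wrist_force: [-5.4, -5.2, 2.3]
width: 0.0097
```

```bash
python3 st2.py
```

```text
t 26.05 yaw 0.5631 turned 2.537 pos [0.6583 0.0501 0.0632] Mz [0.3787 0.3996 0.2843 0.2936 0.3198] mean 0.335 tau6 0.339 F [-6.0943 -4.8035  2.9177]
```

Call:
step_arm:
  increments: "0 0 0 0 0 0.02; 0 0 0 0 0 0.02"

```text
time: 26.25
tool_pos: [0.6582, 0.0501, 0.0632]
ee_rot: [-3.141, 0.004, 0.522]
wrist_force: [-6.2, -4.0, 3.3]
width: 0.0102
```

```bash
python3 st2.py
```

```text
t 26.45 yaw 0.5231 turned 2.577 pos [0.6582 0.0501 0.0632] Mz [0.4194 0.302  0.3532 0.31   0.3418] mean 0.345 tau6 0.343 F [-6.1973 -4.5237  3.2073]
```

Call:
step_arm:
  increments: "0 0 0 0 0 0.02; 0 0 0 0 0 0.01"

```text
time: 26.65
tool_pos: [0.6582, 0.0501, 0.0632]
ee_rot: [-3.141, 0.004, 0.493]
wrist_force: [-6.8, -4.3, 2.6]
width: 0.0094
```

```bash
python3 st2.py
```

```text
t 26.85 yaw 0.4933 turned 2.607 pos [0.6582 0.0501 0.0632] Mz [0.4084 0.4375 0.3472 0.4572 0.3688] mean 0.404 tau6 0.395 F [-6.4137 -4.4422  3.0381]
```

Call:
step_arm:
  increments: "0 0 0 0 0 0; 0 0 0 0 0 0; 0 0 0 0 0 0; 0 0 0 0 0 0"
  claw: 0.35

```text
time: 27.25
tool_pos: [0.6602, 0.0513, 0.0632]
ee_rot: [-3.141, -0.001, 0.492]
wrist_force: [0.6, 0.8, 0.6]
width: 0.0304
```

Call:
step_arm:
  increments: "0 0 -2 0 0 0; 0 0 -4 0 0 0; 0 0 -4 0 0 0; 0 0 -4 0 0 0; 0 0 0 0 0 0"

```text
time: 27.75
tool_pos: [0.6633, 0.0511, 0.2122]
ee_rot: [3.135, -0.014, 0.491]
wrist_force: [0.8, 0.3, 1.2]
width: 0.0306
```

Call:
step_arm:
  increments: "4 0 0 0 0 0; 4 0 0 0 0 0; 4 0 0 0 0 0; 4 0 0 0 0 0; 4 0 0 0 0 0"

```text
time: 28.25
tool_pos: [0.8341, 0.1454, 0.2]
ee_rot: [3.141, -0.005, 0.491]
wrist_force: [29.6, 5.6, 67.1]
width: 0.0305
```

The final moment averaged 0.404, a rise of about 0.26, which is tight. That last sideways move went toward the reach limit and shows a force, so I'll check it.

Run:
```python
from h import *
im=snapshot('top');cv2.imwrite('pics/t6.png',im[:,:,::-1]); im=snapshot('scene');cv2.imwrite('pics/s6.png',im[:,:,::-1])
o=get_obs();print(o['time'],o['tool_pos'],o['wrist_force'],o['wrist_torque'],o['joint_positions'],o['qvel'])
plan([.42,.30,.25],.49,10)
```

```text
28.35 [0.8285 0.1468 0.1774] [-0.2119  0.4424 -4.2392] [-0.0605  0.2248 -0.0016] [0.1074 0.8932 0.2938 0.0016 1.9873 1.1846] [-0.0291 -0.0621 -0.077  -0.0266 -0.0097 -0.0126]
-2.889 -3.296 -0.595 -0.001 0.003 0.000; -2.889 -3.294 -0.608 -0.001 0.003 0.000; -2.888 -3.292 -0.622 -0.001 0.003 0.000; -2.888 -3.290 -0.635 -0.001 0.003 0.000; -2.887 -3.288 -0.648 -0.001 0.003 0.000
-2.887 -3.285 -0.661 -0.001 0.003 0.000; -2.886 -3.283 -0.674 -0.001 0.003 0.000; -2.886 -3.281 -0.687 -0.001 0.003 0.000; -2.885 -3.279 -0.700 -0.001 0.003 0.000; -2.884 -3.277 -0.713 -0.001 0.003 0.000
```

View pics/s6.png

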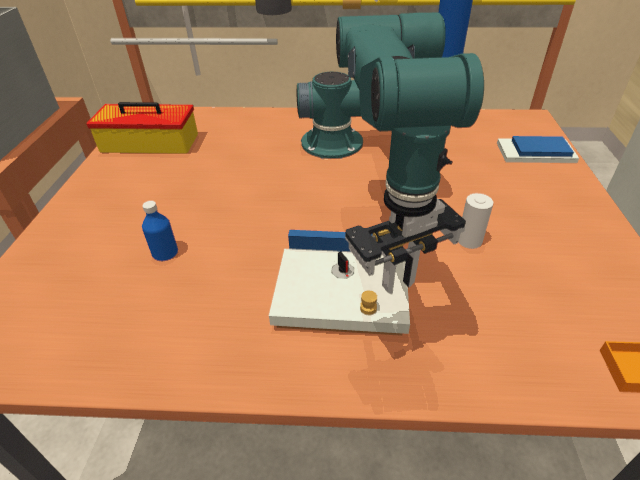

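The force was only the jerk of stopping at the reach limit. Nothing was touched, and the fitting, bottle and cartridge are in place. I'll retract and look at the finished joint.

Call:
step_arm:
  increments: "-2 -2.2 -1 0 0 0; -2.9 -3.3 -0.8 0 0 0; -2.9 -3.3 -0.8 0 0 0; -2.9 -3.3 -0.8 0 0 0; -2.9 -3.3 -0.8 0 0 0"

```text
time: 28.85
tool_pos: [0.6394, 0.2164, 0.2469]
ee_rot: [3.139, -0.01, 0.49]
wrist_force: [-0.3, 0.9, -0.2]
width: 0.0304
```

Call:
step_arm:
  increments: "-2.9 -3.3 -0.7 0 0 0; -2.9 -3.3 -0.7 0 0 0; -2.9 -3.3 -0.7 0 0 0; -2.9 -3.3 -0.7 0 0 0; -2.9 -3.3 -0.7 0 0 0"

```text
time: 29.35
tool_pos: [0.4335, 0.2937, 0.2809]
ee_rot: [3.141, -0.011, 0.49]
wrist_force: [0.1, 0.7, 0.2]
width: 0.0302
```

Call:
step_arm:
  increments: "0 0 0 0 0 0; 0 0 0 0 0 0; 0 0 0 0 0 0"

```text
time: 29.65
tool_pos: [0.4355, 0.2929, 0.2784]
ee_rot: [3.14, -0.006, 0.49]
wrist_force: [0.2, 0.5, -0.1]
width: 0.0307
```

Run:
```python
from h import *
im=snapshot('top');cv2.imwrite('pics/t7.png',im[:,:,::-1]);cv2.imwrite('pics/t7c.png',cv2.resize(im[140:330,225:385,::-1],None,fx=3.1,fy=3.1,interpolation=2))
report(im)
m=masks(im);u=np.array([.9992,-.0396])
c=rect('top',biggest(m['blue'],(220,230,400,300)),.092)[0];b=rect('top',biggest(m['white'],(220,130,400,262)),.05)[0]
print('rail u vs edge',(c-b)@u+.1)
for n,box,z in(('cart',(120,270,180,330),.128),):pass
a=cv2.imread('pics/top0.png')[:,:,::-1];d=np.abs(a.astype(int)-im).sum(2)
for nm,(x0,y0,x1,y1) in dict(cart=(130,280,165,315),bottle=(485,245,532,282),fit=(268,160,290,182)).items():print(nm,d[y0:y1,x0:x1].mean())
```

```text
white [0.7013 0.0491] 281.15606689453125 198.32220458984375 87.43766021728516
blue [0.588  0.0541] 257.2165222167969 22.457735061645508 87.74446105957031
rail u vs edge -0.013421885699462913
cart 76.82612244897959
bottle 12.705577918343876
fit 19.078512396694215
```

View pics/t7c.png

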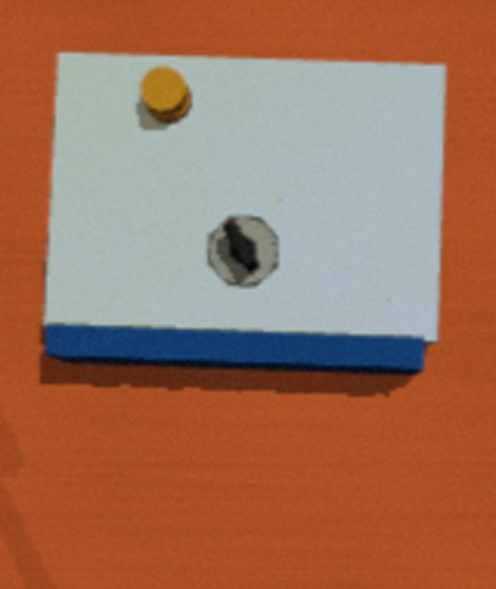

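The top view shows the rail butted along the whole front edge and the wing turned about 150°, with its stripe at (230,222). To check flushness, I'll compare the rail's sub-pixel rows with the picture taken while it was pushed hard home. I'll do the same for the bystanders.

Run:
```python
from h import *
im=snapshot('scene');now=im[:,:,::-1];cv2.imwrite('pics/s7.png',now)
def crop(a,y0,f): return cv2.resize(a[y0:330,265:415],None,fx=f,fy=f,interpolation=2)
def edge(img,f,y0,cols):
    # rows of the strongest change of blue-red going down (bench->rail top, and rail->board)
    g=cv2.GaussianBlur(img,(0,0),f*.6).astype(float);out=[]
    for u in cols:
        s=g[:,int((u-265)*f),:];d=np.gradient(s[:,2]);lo=int((215-y0)*f);hi=int((240-y0)*f)
        k=lo+np.argmin(d[lo:hi]); w=-np.minimum(d[k-int(f):k+int(f)+1],0); out.append(y0+(w*np.arange(k-int(f),k+int(f)+1)).sum()/w.sum()/f)
    return np.array(out)
L=[292,296,300,304,308,312,316];Rr=[384,388,392,396,400]
for nm,f,y0 in(('s3',4,180),('s4',3.5,160),('s5',3.5,160)):
    a=cv2.imread(f'pics/{nm}.png');b=crop(now,y0,f)
    for cols in(L,Rr): print(nm,'now-minus-then rows',edge(b,f,y0,cols)-edge(a,f,y0,cols))
p=proj('scene',[[.576,.12,.092],[.577,.12,.092]]);print('px per mm',p[1]-p[0])
a=cv2.imread('pics/scene0.png')
for nm,(x0,y0,x1,y1) in dict(cart=(455,190,500,250),bottle=(140,195,185,265),fit=(355,285,385,318)).items():
    s=cv2.phaseCorrelate(*[cv2.cvtColor(q[y0:y1,x0:x1],6).astype(np.float32) for q in(a,now)]);print(nm,s)
```

```text
s3 now-minus-then rows [-0.0546 -0.0061 -0.0616 -0.298  -0.3626  0.0179 -0.0913]
s3 now-minus-then rows [-0.0139 -0.0401 -0.2961 -0.1828  0.1955]
s4 now-minus-then rows [0.772  0.3456 0.2652 0.3043 0.5361 0.6134 0.7513]
s4 now-minus-then rows [0.3479 0.2655 0.3139 0.5638 0.7754]
s5 now-minus-then rows [-0.0013 -0.003   9.0475 10.5459 12.0413 10.9328 12.1908]
s5 now-minus-then rows [-0.0033  0.0001  0.0012  0.0306  0.1672]
px per mm [0.0135 0.2817]
cart ((0.5270915436143824, -0.0466290774751279), 0.6899497321799949)
bottle ((0.5192575837189821, -0.009376922523834708), 0.9631430285212434)
fit ((-0.025358942345171442, 0.01703994025545441), 0.9953872603398782)
```

The rail sits within about 0.3 mm of its hard-pushed position. The seal had sprung it back about 1.6 mm on release, and the cam drew it in again. The bystanders haven't moved, so I'm handing in.

```bash
python3 -c "
from bench import *
print(close_job(), get_obs()['time'])"
```

```text
the job is handed in; nothing more can be done
the job is handed in; nothing more can be done
```

The rail is drawn up tight on the board, and the job was handed in at about 30 s with the arm clear. No verdict was reported.

**What I did:** I gripped the rail's top edge, squared it to the board and slid it in until it met a hard stop. I then let go and turned the cam clockwise by its wing to about 2.61 rad, stopping when it felt tight.

**Last checks:**
- **Tightness:** the moment on halting averaged 0.40 N m. That is about 0.26 above free turning, inside the 0.22–0.32 range and below the 0.35 limit. The force on the stud was not measured directly.
- **Flushness:** the before-and-after scene pictures put the rail within about 0.3 mm of where it sat when pushed hard home. On release the seal had pushed it back about 1.6 mm, and the cam drew it in again.
- **Bystanders:** the cartridge, bottle and fitting shifted by half a pixel or less in the scene view.

**What disagreed or went wrong:**
- **Moment readings:** they were noisy and rose gradually instead of jumping when tight. The free-turning level of about 0.145 N m is an estimate from turning the cam briefly back and forth. Only the last small step came into the tight range; the step before averaged 0.345.
- **Top-camera estimate:** this put the rail centre 12.0 mm before the edge (flush is 11, the limit 12.2). Its uncertainty is about 1 mm, so I relied on the picture comparison instead.
- **Retreat overshoot:** one retreat move ran to the arm's reach limit. The wrist force peaked at about 73 N from the sudden stop, with no contact visible in the picture.

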